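Scale rule along a well plate in the imager drawer

ROBOT

A 7-joint arm with a two-finger parallel gripper is mounted at the origin on the work surface. World frame = base frame: x ahead of the robot, y to its left, z up, the work surface at z = 0. Lengths are in m, angles in degrees, forces in N, time in s.
With the tool pointing down it reaches from about 0.35 to 0.9 m from the base axis. Payload 8.1 kg.
Tool frame: the origin (TCP) lies midway between the tips of the shut fingers; the grasp point (between the pads) lies 19 mm behind it; z points along the fingers, y is the line along which they close (so a half turn about z gives the same grasp; the last joint's range is limited). The gripper opens to 92 mm and grips with 3 to 60 N. Pads are 19 mm wide; open, the fingers measure 130 mm over their backs; the gripper's body (75 mm by 190 mm) begins 47 mm behind the grasp point.
Start: joints at [59.954, 24.895, 1.432, 90.138, -0.665, 64.973, -4.303], TCP at [0.256, -0.57, 0.188] pointing down, gripper open.
Joint ranges: [-149.89, 149.89], [-25.12, 119.58], [-72.63, 75.52], [4.76, 147.25], [-75.54, 255.54], [6.69, 114.76], [-157.13, 157.13]. Speed limits (degrees/s): [127.2, 127.2, 172.46, 172.46, 180, 180, 180].

INTERFACE

Orientations are given as [roll, pitch, yaw] about the fixed x, y, z axes, in that order (R = Rz(yaw) Ry(pitch) Rx(roll)).
In Python, from plant import readout, capture, workorder gives the robot as it stands.
- The arm moves only by the tool arm_command, never from a script. Its argument "commands" is a list of rows, each an object of numbers: "x", "y", "z": the shift along the tool's x, y, z in m; "yaw": the turn about the tool's z in degrees. A call has exactly 5 rows; each row shifts and turns the commanded pose from where the row before left it, along the tool's axes as they then stand; what a row does not reach is not made up. A row lasts 1/10 s, in which the tool goes at most 50 mm and 8.59 degrees, less where a joint would pass 70% of its speed; a pose out of reach is approached as far as the arm can. A call with a gripper value outside its range is refused whole. "fingers" is the opening, from 0 (shut) to 1 (fully open), set as the call begins (left out, the last holds). The fingers move at their own pace and stop on an object; the grip force is fixed at half the most. Time passes only in rows, so rows that do not move let the fingers close, or fill a call up. It gives the time, the measured TCP pose, the force, the opening and the grip force at its end, in the units of the state.
- readout.state(): the state, without advancing time (a new reading comes with each control period).
- capture(name): name is "scene" or "top"; returns a dict with "image" (480x640x3 uint8, red, green, blue), "range_z" (480x640 float32, m along the optical axis (not along the pixel's ray), 0 where there is no reading), "fx", "fy", "cx", "cy" (pixels), "D" ([k1, k2, p1, p2, k3] as OpenCV has them; the pictures are not rectified), "cam_to_world" (4x4, takes a point from camera to world coordinates). Camera axes: x right, y down, z forward; pixel columns grow to the right and rows downward; lengths in m; the calibration is good to about 2 mm. A picture is of the moment at which its call begins.
- workorder.sign_off(): hands the job in; it is judged then, once.
The state is a dict: "clock": time; "joint_positions": joint angles; "joint_vel": joint speeds; "joint_torque": joint torques, N m; "eef_pos": TCP position; "ee_rot": TCP orientation; "wrist_force": force on the tool from outside, world axes, zero at the start; "moment": the same for the moment, N m; "finger_gap": finger opening in m; "finger_force": force on a finger pad.
Only numpy, scipy, OpenCV 4.12 (cv2) and the standard library are available. Lean on these libraries where they do the work, as an engineer would, in place of code of your own. Each camera call takes 0.05 s, during which the arm holds its last target. There are 200 camera calls.

TASK

Get the well plate in the imager's open drawer ready for its picture: lay the metal scale rule flat on the drawer's stage with its graduated edge flush against the plate's free long side and its square zero end level with the plate's corner nearest the drawer handle. Leave the plate against its fence, then shut the drawer fully without upsetting the rule, and leave the other things on the bench alone.

Things in the scene. Friction and masses are not known exactly. Their poses are not given: they have to be found in the camera images.
- rule: Flat aluminium scale rule, 150 x 30 x 7 mm, about 85 g, graduations up. One end is square (zero end), the other round with a dark hanging hole. Black ticks every 5 mm along one long edge only. Origin: centre of its underside; x along it, zero end at x = -75 mm, graduated edge at y = +15 mm.
- rule_zero (a point): Corner of the rule where the square zero end meets the graduated edge, at the underside (x = -75, y = +15 mm from the rule's origin).
- rule_120 (a point): Point on the rule's graduated edge 120 mm from the zero end, at the underside (the edge is straight to 135 mm, then rounds off).
- plate: White 24-well plate, loose, about 90 g: skirt 128 x 86 x 8 mm, above it a body set in by 3 mm, 20 mm high in all. On the drawer's stage, one long side at the fence (robot's side), the other, away from the robot, free. Origin: centre of underside; x along it, into the machine: corners nearest the handle at x = -64 mm; y to the fence: free long side at y = -43 mm.
- imager: Plate imager, fixed: white cabinet 340 deep x 290 wide x 330 mm high, black front with a screen, camera housing on top (to 410 mm), at the robot's left, facing to the robot's right. Drawer opening 238 mm wide, 30 to 100 mm above the bench. Origin: on the bench below the middle of the front face; x into the machine, y towards the robot.
- drawer (a joint): Drawer: 0 = fully out, 0.26 m = fully shut (front against cabinet). Slides along the imager's x; takes 3 N plus 8 N per m/s; stays where left; starts out by all but 0 to 15 mm. Stage: black flat floor 50 mm above the bench, 210 mm wide between side rims 8 mm high, 260 mm front to back. White drawer front 256 mm wide, 18 mm thick, from 29 to 96 mm above the bench.
- handle (a point): Middle of the drawer's bar handle: steel bar, 130 mm long, 11 mm thick, level, along the drawer front and 35 mm off it, 75 mm above the bench. Axes as the imager's: x is the way the drawer shuts. With the drawer shut it is 53 mm in front of the cabinet.
- fence (a point): Middle of the fence, at stage height, on the face that the plate rests against. The fence is an aluminium strip 220 x 10 x 12 mm high on the stage, along the robot's side. Axes as the imager's: x along the fence into the machine, y towards the robot. From its face to the far rim of the stage is 197 mm.
- pen: Bystander, loose: black and grey marker pen lying on the bench beside the rule, 135 mm long.
- tip_box: Bystander, loose: pipette-tip box, 122 x 84 x 58 mm.
- tube_rack: Bystander, loose: white rack of small capped tubes, 90 x 160 x 50 mm.
- spare_plates: Bystander, loose: two spare white well plates, stacked, 128 x 86 x 40 mm.
- jar: Bystander, loose: amber glass jar, 60 mm across, 100 mm high.
- timer: Bystander, loose: small flat white timer, 70 x 70 x 18 mm.
- wash_bottle: Bystander, loose: small white squeeze bottle with a bent spout, 54 mm across, 140 mm high.
There are look-alikes about, which are no part of the job. Of the things shaped like the rule, the aluminium one is meant. What is shaped like the plate but brown is not meant.

How it is judged:
By the outcome, as a careful person would: the job done as asked, in the order asked, and still so for the second after the job is handed in, with the robot touching nothing.
It also fails if it takes over 67 s, if anything falls off the work surface, if the arm or the gripper's body presses on something with over 40 N, if the wrist force passes 120 N, or if a joint passes its speed limit or range.

## Working session

There is one attempt and no reset: what is moved stays moved. The work goes in short steps, Python scripts to look and compute and a tool call to move; the robot and the scene stay as the last step left them, time stands still between calls to the robot, and variables do not carry over. Pictures are saved under pics/ and viewed, at most 13 in all, crops included, and the job is handed in when it is done.

Besides the shell and the picture viewer there is one more tool, called after ">>>" as name(argument=value, ...), one argument or row to a line, values as JSON. arm_command: Moves the arm, as the interface text tells. Its arguments: {"type":"object","properties":{"commands":{"type":"array"},"fingers":{"type":"number"}},"required":["commands"]}

```bash
mkdir -p pics; cat > h.py <<'E'
import numpy as np, cv2, pickle
from plant import readout, capture, workorder
def snap(n,tag):
    c=capture(n); pickle.dump(c,open(f'{tag}.pkl','wb')); return c
def load(tag): return pickle.load(open(f'{tag}.pkl','rb'))
def K(c): return np.array([[c['fx'],0,c['cx']],[0,c['fy'],c['cy']],[0,0,1.]])
def onplane(c,uv,z):
    uv=np.asarray(uv,float).reshape(-1,1,2)
    n=cv2.undistortPoints(uv,K(c),np.array(c['D'],float)).reshape(-1,2)
    T=np.array(c['cam_to_world']); d=np.c_[n,np.ones(len(n))]@T[:3,:3].T; o=T[:3,3]
    return o+d*((np.asarray(z)-o[2])/d[:,2])[:,None]
def depthpts(c,uv):
    uv=np.asarray(uv,float).reshape(-1,2)
    n=cv2.undistortPoints(uv.reshape(-1,1,2),K(c),np.array(c['D'],float)).reshape(-1,2)
    z=c['range_z'][uv[:,1].astype(int),uv[:,0].astype(int)]
    T=np.array(c['cam_to_world']); return (np.c_[n,np.ones(len(n))]*z[:,None])@T[:3,:3].T+T[:3,3]
def pix(c,P):
    T=np.linalg.inv(np.array(c['cam_to_world'])); r=cv2.Rodrigues(T[:3,:3])[0]
    return cv2.projectPoints(np.asarray(P,float).reshape(-1,1,3),r,T[:3,3],K(c),np.array(c['D'],float))[0].reshape(-1,2)
E
python3 - <<'E'
from h import *
for n in('scene','top'):
    c=snap(n,n+'0'); cv2.imwrite(f'pics/{n}0.png',c['image'][...,::-1]); print(n,c['fx'],c['D'],np.round(c['cam_to_world'],3).tolist())
print(readout.state())
E
```

```text
scene 610.3656604814532 [-0.13741558  0.          0.          0.          0.        ] [[0.895, 0.229, -0.383, 1.136], [0.446, -0.465, 0.765, -1.328], [-0.003, -0.855, -0.518, 0.878], [0.0, 0.0, 0.0, 1.0]]
top 525.7858333387754 [-0.04666978  0.          0.          0.          0.        ] [[0.029, -0.98, 0.195, 0.266], [-1.0, -0.029, 0.002, -0.138], [0.004, -0.195, -0.981, 1.311], [0.0, 0.0, 0.0, 1.0]]
{'clock': 0.1, 'joint_positions': array([59.954681  , 24.93110237,  1.42906088, 90.18393204, -0.66506923,
       64.97364382, -4.30376732]), 'joint_vel': array([-0.03745229, -0.08208415, -0.07627869, -0.02650881,  0.01385061,
       -0.06485603, -0.01568593]), 'joint_torque': array([ 4.25002479e-03, -6.69126463e+01,  9.88886543e-01, -3.15145719e+01,
       -6.03829441e-02,  3.73705721e-02,  3.53635448e-05]), 'eef_pos': array([ 0.25562661, -0.56976714,  0.18723754]), 'ee_rot': array([-1.79919852e+02,  6.13960113e-03,  2.41634106e+01]), 'wrist_force': array([ 0.24570572, -0.26898122, -0.57282646]), 'moment': array([-0.05615229, -0.01336789, -0.00955199]), 'finger_force': 0.0, 'finger_gap': 0.09171714121320894}
```

View pics/scene0.png

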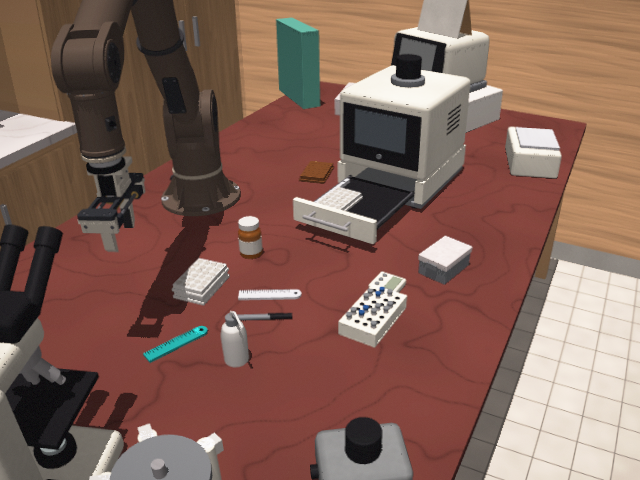

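View pics/top0.png

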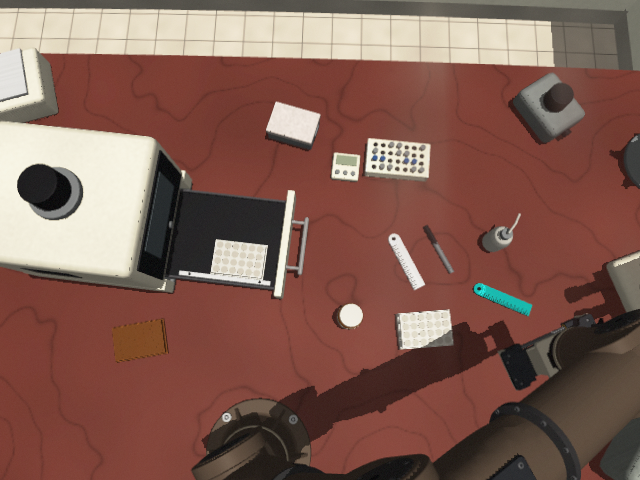

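Two rule-shaped things. The white-silver one is at top (406,262) / scene (270,294), and a teal one is at top (502,298) / scene (176,343). The bare-metal one fits "aluminium". The plate is the white one in the drawer, at top (240,258); the brown one at (140,340) is the look-alike. I'll confirm both in one enlarged crop.

```bash
python3 - <<'E'
from h import *
t=load('top0');s=load('scene0')
def cr(c,x,y,w,h,W,H): return cv2.resize(c['image'][y:y+h,x:x+w,::-1],(W,H),interpolation=cv2.INTER_CUBIC)
a=np.hstack([cr(t,380,225,80,70,400,350),cr(s,225,275,80,70,400,350)])
b=np.hstack([cr(t,160,180,160,100,400,250),cr(s,285,160,160,100,400,250)])
cv2.imwrite('pics/crop1.png',np.vstack([a,b]))
hsv=cv2.cvtColor(t['image'],cv2.COLOR_RGB2HSV)
m=((hsv[...,1]<60)&(hsv[...,2]>130)).astype('uint8')
n,l,st,ce=cv2.connectedComponentsWithStats(m)
for i in range(1,n):
    if st[i,4]>100: print(i,st[i],ce[i].round(1))
i=l[262,406];print('lab',i)
cs=cv2.findContours((l==i).astype('uint8'),0,1)[0][0]
r=cv2.minAreaRect(cs);bx=cv2.boxPoints(r);print(r,onplane(t,bx,.007).round(4).tolist())
print('depth rule',depthpts(t,[[400,250],[406,262],[412,274],[425,235],[390,270]]).round(4).tolist())
print('plate/stage/front/handle depth',depthpts(t,[[240,258],[225,220],[190,240],[290,215],[303,245]]).round(4).tolist())
E
```

```text
3 [    0     8   555   105 27315] [256.3  38.4]
4 [ 524   74   59   58 1097] [552.2 103.9]
5 [ 266  102   55   42 1486] [293.  122.1]
6 [    0   121   157   157 18442] [ 75.1 198.2]
7 [ 365  138   65   42 1929] [397.7 158.7]
9 [331 153  29  28 687] [345.5 166.3]
12 [ 274  190   35  107 1092] [288.4 243.9]
13 [495 213  26  32 239] [506. 233.]
14 [388 233  37  57 714] [405.6 261.1]
15 [ 179  239   92   47 2290] [236.1 262.6]
17 [613 252  27  15 152] [626.4 259.2]
21 [339 304  24  23 424] [350.7 314.9]
22 [ 397  309   55   41 1645] [422.6 327.2]
lab 14
((405.2139892578125, 260.4101257324219), (60.05648422241211, 12.64346981048584), 62.44719314575195) [[0.5259, -0.2958, 0.007], [0.5419, -0.3242, 0.007], [0.4086, -0.3937, 0.007], [0.3933, -0.3657, 0.007]]
depth rule [[0.4933, -0.3323, 0.0046], [0.4632, -0.3475, 0.0045], [0.4329, -0.3619, 0.0082], [0.5347, -0.3968, 0.0004], [0.4428, -0.3082, -0.0023]]
plate/stage/front/handle depth [[0.452, 0.06, 0.0651], [0.5478, 0.1052, 0.0489], [0.4949, 0.1874, 0.0506], [0.5544, -0.0574, 0.0943], [0.4855, -0.0904, 0.08]]
```

View pics/crop1.png

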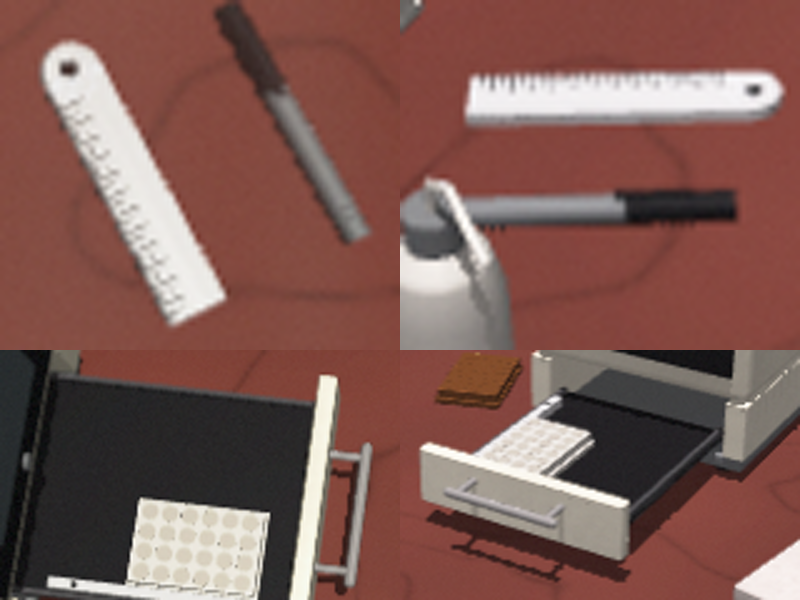

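The crop confirms it. The silver rule's hole is at top (393,239), its square zero end is near top (415,286), and the ticks run along its lower-left edge, which faces the imager. Next I fit edges and check heights from the two views.

```bash
cat >> h.py <<'E'
def edge(c,p,q,r=4,n=40,trim=.12,sgn=0):
    """sub-pixel straight edge near segment p-q; returns (point,dir) in pixels, and residual"""
    g=cv2.GaussianBlur(cv2.cvtColor(c['image'],cv2.COLOR_RGB2GRAY).astype(np.float32),(0,0),.7)
    p,q=np.array(p,float),np.array(q,float); d=(q-p)/np.linalg.norm(q-p); nn=np.array([-d[1],d[0]])
    o=np.arange(-r,r+.01,.1); P=[]
    for t in np.linspace(trim,1-trim,n):
        s=p+t*(q-p)+o[:,None]*nn
        v=cv2.remap(g,s[:,0].astype(np.float32)[None],s[:,1].astype(np.float32)[None],1)[0]
        e=np.gradient(v); e=np.abs(e) if sgn==0 else e*sgn
        e=np.maximum(e-.5*e.max(),0)
        k=e.argmax(); w=e*(abs(o-o[k])<1); P.append(p+t*(q-p)+(w@o/w.sum())*nn)
    P=np.array(P,np.float32); vx,vy,x,y=cv2.fitLine(P,cv2.DIST_HUBER,0,.01,.01).ravel()
    res=np.median(abs((P-[x,y])@[-vy,vx])); return np.array([x,y]),np.array([vx,vy]),res
def isect(a,b):
    s=np.linalg.solve(np.c_[a[1],-b[1]],b[0]-a[0]); return a[0]+s[0]*a[1]
def tri(c1,u1,c2,u2):
    f=lambda c,u:(np.array(c['cam_to_world'])[:3,3],(lambda a:a/np.linalg.norm(a))(onplane(c,u,0)[0]-np.array(c['cam_to_world'])[:3,3]))
    (o1,d1),(o2,d2)=f(c1,u1),f(c2,u2); s=np.linalg.lstsq(np.c_[d1,-d2],o2-o1,rcond=None)[0]
    a,b=o1+s[0]*d1,o2+s[1]*d2; return (a+b)/2,np.linalg.norm(a-b)
def ang(c,e,z):
    P=onplane(c,[e[0],e[0]+10*e[1]],z); d=P[1]-P[0]; return np.degrees(np.arctan2(d[1],d[0])),P[0]
E
cat > m1.py <<'E'
from h import *
t=load('top0');s=load('scene0')
# crop coords -> pixels
A=lambda x,y:(380+x/5,225+y/5); B=lambda x,y:(225+(x-400)/5,275+y/5)
C=lambda x,y:(160+x/2.5,180+(y-350)/2.5); D=lambda x,y:(285+(x-400)/2.5,160+(y-350)/2.5)
g=edge(t,A(43,80),A(172,325),3); f=edge(t,A(103,65),A(225,298),3); z=edge(t,A(172,325),A(225,298),3,20,.2)
zt,ft=isect(g,z),isect(f,z)
for n,e in(('grad',g),('far',f),('zero',z)): print(n,ang(t,e,.007)[0].round(2),'res',e[2].round(2))
print('zero corners',onplane(t,[zt,ft],.007).round(4).tolist())
gs=edge(s,B(470,75),B(740,72),3);zs=edge(s,B(471,78),B(467,112),2,12,.2); c=isect(gs,zs)
print('tri zero',*tri(t,zt,s,c))
print('tri hole',*tri(t,A(68,68),s,B(754,90)))
L=edge(t,C(140,499),C(268,513),3); F=edge(t,C(269,514),C(262,590),3)
pc=isect(L,F); print('plate free',ang(t,L,.058)[0],L[2],'front',ang(t,F,.058)[0],F[2],'corner',onplane(t,pc,.058),pc)
Ls=edge(s,D(508,420),D(592,441),2.5,30,.1); print('Ls',Ls[2])
fn=edge(t,C(60,580),C(130,586),2); print('fence',ang(t,fn,.062),fn[2])
fr=edge(t,C(319,380),C(290,600),3); print('front inner?',ang(t,fr,.096),fr[2])
fo=edge(t,C(337,380),C(306,600),3); print('front outer?',ang(t,fo,.096),fo[2])
ha=edge(t,C(366,460),C(350,575),3); print('handle',ang(t,ha,.08),ha[2])
fb=edge(t,C(65,374),C(310,405),3); print('far rim',ang(t,fb,.058),fb[2])
print('tri plate back-far top corner',*tri(t,C(143,502),s,D(594,443)))
E
python3 m1.py
```

```text
grad -152.11 res 0.16
far -151.76 res 0.07
zero -62.34 res 0.04
zero corners [[0.3942, -0.3672, 0.007], [0.4085, -0.3944, 0.007]]
tri zero [ 0.39524798 -0.36602662  0.00858704] 0.0029268352933148993
tri hole [ 0.52329545 -0.31475099  0.00676565] 0.003766924241307257
plate free -94.98559454510738 0.15097763 front -5.077597193373832 0.13890867 corner [[ 0.48751362 -0.00338528  0.058     ]] [267.42383 244.72673]
Ls 0.47037345
fence (np.float64(-96.06408157839923), array([0.41522292, 0.15695464, 0.062     ])) 0.1206924
front inner? (np.float64(-4.93095848669731), array([ 0.50528283, -0.03919498,  0.096     ])) 0.10535834
front outer? (np.float64(-4.965898220034156), array([ 0.51599715, -0.05729167,  0.096     ])) 0.17721015
handle (np.float64(-5.506586366922014), array([ 0.48283729, -0.08542361,  0.08      ])) 0.11083645
far rim (np.float64(-94.95287058208403), array([0.60768939, 0.10096961, 0.058     ])) 0.07824001
tri plate back-far top corner [0.49824746 0.1223723  0.05438227] 0.00931431805198103
```

>>> arm_command(
  commands=[
    {"x": 0.018, "y": -0.0075},
    {"x": 0.036, "y": -0.015},
    {"x": 0.04, "y": -0.0165},
    {"x": 0.04, "y": -0.0165},
    {"x": 0.04, "y": -0.0165},
  ],
  fingers=0.55,
)

```text
schema error: expected keys x, y, z, yaw
```

>>> arm_command(
  commands=[
    {"x": 0.04, "y": -0.0165},
    {"x": 0.035, "y": -0.015},
    {"x": 0.025, "y": -0.01},
    {"x": 0.011, "y": -0.005, "yaw": -3.9},
    {"x": 0},
  ],
)

```text
schema error: expected keys x, y, z, yaw
```

>>> arm_command(
  commands=[
    {"x": 0.018, "y": -0.0075, "z": 0, "yaw": 0},
    {"x": 0.036, "y": -0.015, "z": 0, "yaw": 0},
    {"x": 0.04, "y": -0.0165, "z": 0, "yaw": 0},
    {"x": 0.04, "y": -0.0165, "z": 0, "yaw": 0},
    {"x": 0.04, "y": -0.0165, "z": 0, "yaw": 0},
  ],
  fingers=0.55,
)

```text
clock: 0.6
eef_pos: [0.3858, -0.4318, 0.1876]
ee_rot: [-180.0, 0.0, 24.1]
wrist_force: [0.8, -0.6, 1.1]
finger_gap: 0.0566
finger_force: 0.0
```

>>> arm_command(
  commands=[
    {"x": 0.04, "y": -0.0165, "z": 0, "yaw": 0},
    {"x": 0.035, "y": -0.015, "z": 0, "yaw": 0},
    {"x": 0.025, "y": -0.01, "z": 0, "yaw": 0},
    {"x": 0.011, "y": -0.005, "z": 0, "yaw": -3.9},
    {"x": 0, "y": 0, "z": 0, "yaw": 0},
  ],
)

```text
clock: 1.1
eef_pos: [0.4688, -0.3431, 0.1875]
ee_rot: [-179.9, -0.0, 28.4]
wrist_force: [0.0, -0.1, -0.6]
finger_gap: 0.0506
finger_force: 0.0
```

>>> arm_command(
  commands=[
    {"x": -0.002, "y": 0.001, "z": 0.025, "yaw": 0.3},
    {"x": 0, "y": 0, "z": 0.045, "yaw": 0},
    {"x": 0, "y": 0, "z": 0.045, "yaw": 0},
    {"x": 0, "y": 0, "z": 0.04, "yaw": 0},
    {"x": 0, "y": 0, "z": 0.02, "yaw": 0},
  ],
)

```text
clock: 1.6
eef_pos: [0.4627, -0.3475, 0.0093]
ee_rot: [-179.8, 0.2, 27.6]
wrist_force: [0.2, 0.2, 0.3]
finger_gap: 0.0503
finger_force: 0.0
```

>>> arm_command(
  commands=[
    {"x": 0, "y": 0, "z": 0.007, "yaw": 0},
    {"x": 0, "y": 0, "z": 0.0025, "yaw": 0},
    {"x": 0, "y": 0, "z": 0, "yaw": 0},
    {"x": 0, "y": 0, "z": 0, "yaw": 0},
    {"x": 0, "y": 0, "z": 0, "yaw": 0},
  ],
)

```text
clock: 2.1
eef_pos: [0.4668, -0.3479, 0.0046]
ee_rot: [179.9, -0.1, 27.7]
wrist_force: [0.5, -0.6, 0.3]
finger_gap: 0.0504
finger_force: 0.0
```

>>> arm_command(
  commands=[
    {"x": 0, "y": 0, "z": 0, "yaw": 0},
    {"x": 0, "y": 0, "z": 0, "yaw": 0},
    {"x": 0, "y": 0, "z": 0, "yaw": 0},
    {"x": 0, "y": 0, "z": 0, "yaw": 0},
    {"x": 0, "y": 0, "z": 0, "yaw": 0},
  ],
  fingers=0.1,
)

```text
clock: 2.6
eef_pos: [0.4661, -0.3473, 0.0034]
ee_rot: [180.0, 0.0, 27.8]
wrist_force: [0.3, 0.7, -0.1]
finger_gap: 0.0153
finger_force: 0.0
```

```bash
python3 - <<'E'
from h import *
t=snap('top','t1');s=snap('scene','s1')
def cr(c,x,y,w,h,W,H): return cv2.resize(c['image'][y:y+h,x:x+w,::-1],(W,H),interpolation=cv2.INTER_CUBIC)
cv2.imwrite('pics/c2.png',np.hstack([cr(t,350,190,130,130,400,400),cr(s,205,215,130,130,400,400)]))
st=readout.state();print(st['eef_pos'],st['finger_gap'],st['finger_force'],pix(t,[st['eef_pos']]),pix(s,[st['eef_pos']]))
E
```

```text
[ 0.46606936 -0.347285    0.00340865] 0.010441221323141339 0.0 [[405.85043222 260.93902996]] [[267.63424925 295.15117225]]
```

View pics/c2.png

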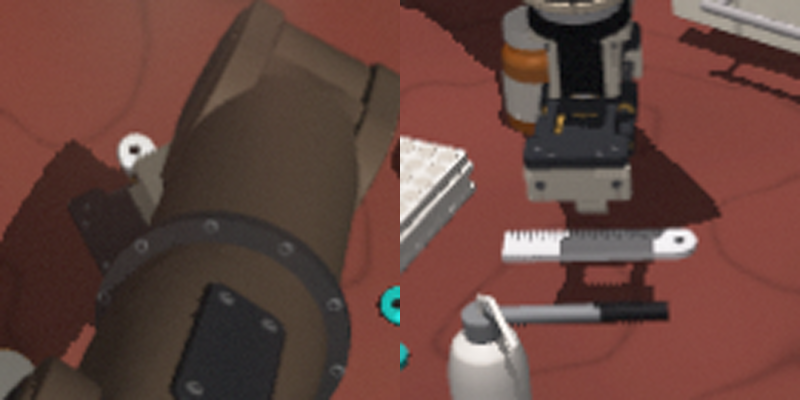

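In the scene view the fingertips sit near (267,281), above the rule and not around it. The TCP reading projects to (267.6,295). I'll check the real tip height by depth.

```bash
python3 - <<'E'
from h import *
s=load('s1');s0=load('scene0')
print(pix(s0,[[.2556,-.5698,.1875]]))
for u in[(262,281),(267,281),(269,280),(266,276),(264,270),(258,265),(275,265),(267,290),(280,297),(245,295)]: print(u,depthpts(s,[u])[0].round(4),s['image'][u[1],u[0]])
for u in[(110,245),(108,240),(110,235)]: print(u,depthpts(s0,[u])[0].round(4))
E
```

```text
[[123.42796813 254.53269871]]
(262, 281) [ 0.4674 -0.3678  0.0584] [100  87  80]
(267, 281) [ 0.4774 -0.362   0.0578] [122 115 106]
(269, 280) [ 0.4827 -0.3613  0.0619] [118 111 102]
(266, 276) [ 0.5151 -0.4196  0.1196] [122 115 107]
(264, 270) [ 0.5144 -0.4245  0.1381] [107 102  95]
(258, 265) [ 0.5041 -0.4307  0.1517] [52 52 56]
(275, 265) [ 0.5372 -0.4149  0.1521] [52 53 57]
(267, 290) [ 0.4591 -0.3381  0.0104] [92 86 88]
(280, 297) [ 0.4988 -0.3439  0.0066] [124 121 123]
(245, 295) [ 0.4216 -0.3774  0.0091] [240 238 239]
(110, 245) [ 0.2839 -0.6228  0.2488]
(108, 240) [ 0.2851 -0.6259  0.2625]
(110, 235) [ 0.2937 -0.6255  0.276 ]
```

```bash
python3 - <<'E'
from h import *
s=load('s1');s0=load('scene0')
for v in range(262,292,2): print(v,[ (depthpts(s,[(u,v)])[0]*1000).round().astype(int).tolist() for u in(262,266,270)], s['image'][v,266])
print()
for v in range(200,262,4): print(v,[ (depthpts(s0,[(u,v)])[0]*1000).round().astype(int).tolist() for u in(106,110,128,134)], s0['image'][v,110])
cv2.imwrite('pics/c3.png',cv2.resize(s0['image'][170:270,70:160,::-1],None,fx=5,fy=5,interpolation=cv2.INTER_CUBIC))
E
```

```text
262 [[507, -419, 153], [513, -412, 151], [520, -408, 151]] [53 53 57]
264 [[512, -427, 154], [518, -420, 152], [526, -417, 153]] [54 54 59]
266 [[513, -429, 150], [522, -427, 152], [528, -421, 150]] [37 39 44]
268 [[512, -428, 145], [520, -424, 145], [527, -419, 144]] [29 30 33]
270 [[509, -424, 136], [519, -424, 139], [528, -421, 140]] [107 101  93]
272 [[515, -433, 138], [518, -423, 133], [526, -419, 133]] [124 116 107]
274 [[509, -426, 127], [514, -417, 123], [523, -416, 125]] [124 117 108]
276 [[506, -422, 118], [515, -420, 120], [521, -412, 117]] [122 115 107]
278 [[504, -420, 111], [515, -420, 114], [522, -415, 114]] [124 116 108]
280 [[472, -374, 66], [476, -364, 62], [487, -363, 65]] [116 110 101]
282 [[426, -308, 4], [476, -364, 56], [485, -362, 57]] [117 111 102]
284 [[431, -316, 5], [469, -355, 42], [447, -305, 3]] [73 56 53]
286 [[432, -319, 1], [442, -315, 2], [450, -310, 1]] [55 30 27]
288 [[438, -328, 3], [447, -324, 3], [452, -314, -2]] [56 29 29]
290 [[447, -342, 9], [455, -336, 8], [463, -331, 7]] [81 77 77]

200 [[264, -592, 330], [271, -588, 331], [273, -543, 310]
[... 621 characters left out ...]
, -246, 3]] [116 109 102]
232 [[305, -643, 295], [312, -639, 295], [-56, -267, 0], [-42, -258, -1]] [121 115 107]
236 [[284, -628, 273], [293, -625, 273], [-40, -285, 1], [-22, -279, 2]] [118 112 103]
240 [[282, -628, 263], [291, -626, 264], [-25, -301, 0], [-7, -295, 2]] [120 112 104]
244 [[280, -629, 253], [286, -624, 252], [-8, -319, 2], [4, -308, -1]] [119 113 103]
248 [[278, -630, 244], [287, -627, 245], [2, -331, -1], [20, -326, 1]] [119 113 103]
252 [[-35, -378, 2], [-31, -367, -3], [20, -350, 1], [33, -340, -1]] [132  73  66]
256 [[-21, -392, 1], [-10, -388, 2], [30, -361, -2], [50, -358, 2]] [135  71  63]
260 [[-6, -407, 1], [6, -404, 3], [44, -377, -2], [64, -374, 2]] [134  70  62]
```

View pics/c3.png

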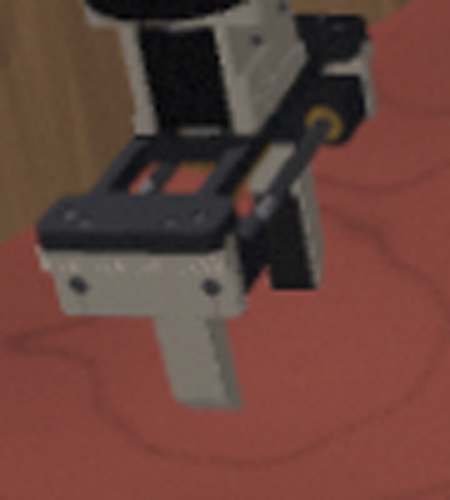

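The pictures show the tips about 48 mm above the reported TCP (tips at z≈0.240 when the readout gave 0.188, and ≈0.05 now). So the reported z runs low, and nothing was touched. I'll reopen and go down gently, watching the force.

>>> arm_command(
  commands=[
    {"x": 0, "y": 0, "z": 0, "yaw": 0},
    {"x": 0, "y": 0, "z": 0, "yaw": 0},
    {"x": 0, "y": 0, "z": 0, "yaw": 0},
    {"x": 0, "y": 0, "z": 0, "yaw": 0},
    {"x": 0, "y": 0, "z": 0, "yaw": 0},
  ],
  fingers=0.55,
)

```text
clock: 3.2
eef_pos: [0.4661, -0.3473, 0.0034]
ee_rot: [180.0, 0.0, 27.8]
wrist_force: [0.5, -0.5, 0.4]
finger_gap: 0.0456
finger_force: 0.0
```

>>> arm_command(
  commands=[
    {"x": 0, "y": 0, "z": 0.01, "yaw": 0},
    {"x": 0, "y": 0, "z": 0.01, "yaw": 0},
    {"x": 0, "y": 0, "z": 0.01, "yaw": 0},
    {"x": 0, "y": 0, "z": 0, "yaw": 0},
    {"x": 0, "y": 0, "z": 0, "yaw": 0},
  ],
)

```text
clock: 3.7
eef_pos: [0.4657, -0.347, -0.0272]
ee_rot: [-179.9, 0.0, 27.8]
wrist_force: [0.5, -0.3, 0.2]
finger_gap: 0.0504
finger_force: 0.0
```

```bash
python3 - <<'E'
from h import *
s=snap('scene','s2');st=readout.state();print(st['eef_pos'],st['wrist_force'],st['finger_gap'])
cv2.imwrite('pics/c4.png',cv2.resize(s['image'][230:330,215:325,::-1],None,fx=5,fy=5,interpolation=cv2.INTER_CUBIC))
for v in range(276,306,2): print(v,[ (depthpts(s,[(u,v)])[0]*1000).round().astype(int).tolist() for u in(256,260,264,268,272)])
E
```

```text
[ 0.46607435 -0.34725874 -0.02673711] [ 0.20495711 -0.2438007  -0.84023416] 0.05038662232496971
276 [[494, -428, 118], [503, -426, 120], [510, -420, 118], [522, -422, 123], [528, -416, 121]]
278 [[502, -439, 123], [506, -430, 118], [516, -429, 120], [522, -423, 119], [529, -417, 117]]
280 [[497, -433, 111], [506, -431, 113], [513, -425, 112], [522, -423, 113], [531, -422, 115]]
282 [[498, -435, 108], [504, -429, 106], [514, -427, 108], [522, -424, 108], [529, -419, 108]]
284 [[498, -436, 103], [505, -430, 102], [511, -423, 99], [522, -424, 103], [527, -416, 100]]
286 [[492, -428, 90], [504, -429, 96], [509, -422, 92], [517, -418, 92], [526, -416, 94]]
288 [[494, -431, 88], [501, -426, 87], [509, -422, 87], [516, -417, 86], [526, -416, 88]]
290 [[494, -432, 83], [502, -429, 84], [510, -424, 83], [519, -422, 85], [524, -414, 81]]
292 [[436, -351, 5], [446, -349, 7], [486, -390, 48], [492, -383, 45], [471, -336, 7]]
294 [[443, -362, 9], [450, -356, 7], [483, -387, 39], [492, -383, 39], [491, -366, 27]]
296 [[445, -366, 7], [454, -363, 7], [483, -387, 33], [492, -384, 34], [496, -373, 28]]
298 [[452, -377, 10], [456, -365, 4], [479, -382, 22], [488, -379, 24], [495, -373, 22]]
300 [[448, -371, -1], [457, -368, 0], [467, -365, 1], [476, -361, 2], [483, -355, 0]]
302 [[454, -380, 1], [462, -376, 1], [470, -371, 0], [481, -369, 3], [488, -363, 1]]
304 [[460, -389, 3], [467, -383, 2], [475, -378, 1], [482, -371, -1], [493, -371, 2]]
```

View pics/c4.png

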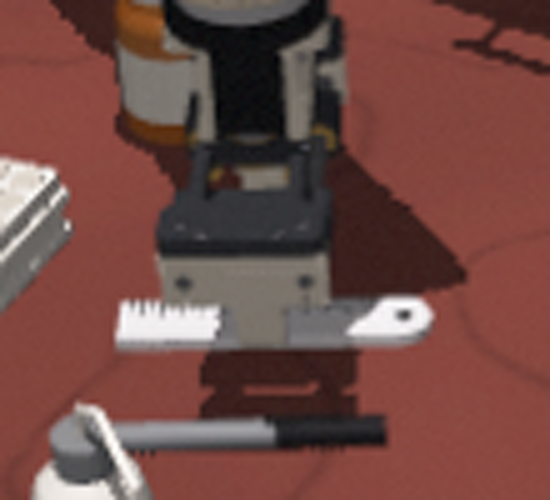

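The near fingertip is at scene (266,299), z≈0.02, just outside the rule's near edge and clear of the pen. I'll go down to a light bench touch.

>>> arm_command(
  commands=[
    {"x": 0, "y": 0, "z": 0.007, "yaw": 0},
    {"x": 0, "y": 0, "z": 0.006, "yaw": 0},
    {"x": 0, "y": 0, "z": 0.001, "yaw": 0},
    {"x": 0, "y": 0, "z": 0, "yaw": 0},
    {"x": 0, "y": 0, "z": 0, "yaw": 0},
  ],
)

```text
clock: 4.25
eef_pos: [0.4665, -0.3476, -0.0386]
ee_rot: [179.9, -0.0, 27.8]
wrist_force: [-7.0, 4.7, 26.7]
finger_gap: 0.0504
finger_force: 13.6
```

>>> arm_command(
  commands=[
    {"x": 0, "y": 0, "z": 0.001, "yaw": 0},
    {"x": 0, "y": 0, "z": 0, "yaw": 0},
    {"x": 0, "y": 0, "z": 0.001, "yaw": 0},
    {"x": 0, "y": 0, "z": 0, "yaw": 0},
    {"x": 0, "y": 0, "z": 0, "yaw": 0},
  ],
)

```text
clock: 4.75
eef_pos: [0.4666, -0.3477, -0.0388]
ee_rot: [179.9, -0.0, 27.8]
wrist_force: [-12.6, 8.0, 50.6]
finger_gap: 0.0505
finger_force: 25.1
```

>>> arm_command(
  commands=[
    {"x": 0, "y": 0, "z": -0.004, "yaw": 0},
    {"x": 0, "y": 0, "z": -0.002, "yaw": 0},
    {"x": 0, "y": 0, "z": 0, "yaw": 0},
    {"x": 0, "y": 0, "z": 0, "yaw": 0},
    {"x": 0, "y": 0, "z": 0, "yaw": 0},
  ],
)

```text
clock: 5.25
eef_pos: [0.4658, -0.3471, -0.0371]
ee_rot: [-180.0, 0.0, 27.8]
wrist_force: [-0.0, 0.3, -0.2]
finger_gap: 0.0505
finger_force: 0.0
```

```bash
python3 - <<'E'
from h import *
s=snap('scene','s3');t=snap('top','t3');st=readout.state();print(st['eef_pos'],st['wrist_force'],st['finger_force'],st['finger_gap'])
a=cv2.resize(s['image'][230:330,220:320,::-1],(400,400),interpolation=cv2.INTER_CUBIC)
b=cv2.resize(t['image'][210:310,360:460,::-1],(400,400),interpolation=cv2.INTER_CUBIC)
cv2.imwrite('pics/c5.png',np.hstack([a,b]))
for v in range(290,312,2): print(v,[ (depthpts(s,[(u,v)])[0]*1000).round().astype(int).tolist() for u in(256,262,266,270)])
E
```

```text
[ 0.46590196 -0.34718061 -0.03699567] [-0.05064781  0.67509407 -0.62846223] 0.0 0.05036955259053184
290 [[493, -430, 82], [508, -430, 86], [512, -419, 81], [522, -418, 83]]
292 [[494, -432, 78], [502, -422, 74], [510, -417, 73], [520, -415, 75]]
294 [[493, -432, 72], [506, -428, 73], [512, -421, 71], [520, -416, 70]]
296 [[446, -367, 7], [458, -359, 6], [487, -384, 32], [496, -382, 34]]
298 [[449, -372, 6], [460, -363, 3], [485, -383, 25], [495, -381, 27]]
300 [[447, -371, -2], [461, -366, 0], [489, -389, 25], [491, -375, 16]]
302 [[455, -382, 3], [466, -373, 0], [482, -379, 10], [490, -375, 10]]
304 [[458, -387, 1], [472, -382, 3], [479, -376, 0], [488, -373, 2]]
306 [[462, -392, 0], [473, -385, -1], [483, -382, 0], [489, -375, -2]]
308 [[465, -398, -1], [477, -391, -2], [488, -391, 2], [495, -385, 1]]
310 [[471, -407, 1], [481, -396, -2], [489, -393, -2], [500, -391, 1]]
```

View pics/c5.png

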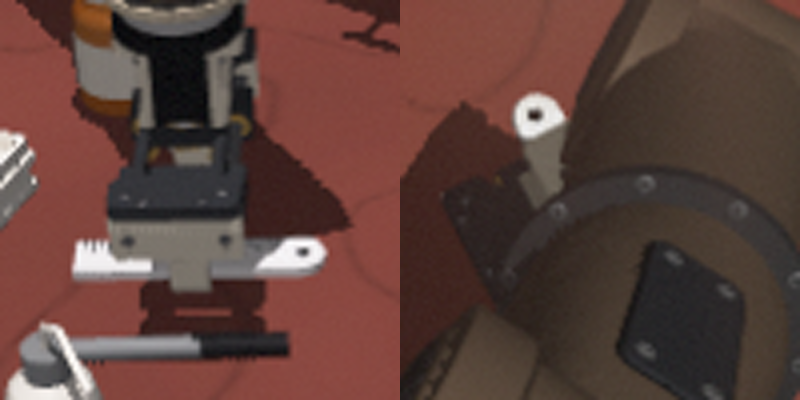

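>>> arm_command(
  commands=[
    {"x": 0, "y": 0, "z": 0, "yaw": 0},
    {"x": 0, "y": 0, "z": 0, "yaw": 0},
    {"x": 0, "y": 0, "z": 0, "yaw": 0},
    {"x": 0, "y": 0, "z": 0, "yaw": 0},
    {"x": 0, "y": 0, "z": 0, "yaw": 0},
  ],
  fingers=0.22,
)

```text
clock: 5.85
eef_pos: [0.466, -0.3473, -0.0366]
ee_rot: [-180.0, 0.0, 27.8]
wrist_force: [0.3, -0.6, -0.5]
finger_gap: 0.0295
finger_force: 30.0
```

>>> arm_command(
  commands=[
    {"x": 0, "y": 0, "z": -0.015, "yaw": 0},
    {"x": 0, "y": 0, "z": -0.04, "yaw": 0},
    {"x": 0, "y": 0, "z": -0.045, "yaw": 0},
    {"x": 0, "y": 0, "z": -0.045, "yaw": 0},
    {"x": 0, "y": 0, "z": -0.025, "yaw": 0},
  ],
)

```text
clock: 6.35
eef_pos: [0.4675, -0.3481, 0.1386]
ee_rot: [179.7, -0.2, 27.8]
wrist_force: [-0.1, -0.8, -0.1]
finger_gap: 0.0291
finger_force: 30.0
```

>>> arm_command(
  commands=[
    {"x": 0.0102, "y": -0.0133, "z": 0, "yaw": 0},
    {"x": 0.0204, "y": -0.0265, "z": 0, "yaw": 0},
    {"x": 0.0255, "y": -0.0332, "z": 0, "yaw": 0},
    {"x": 0.0255, "y": -0.0332, "z": 0, "yaw": 0},
    {"x": 0.0255, "y": -0.0332, "z": 0, "yaw": 0},
  ],
)

```text
clock: 6.85
eef_pos: [0.4952, -0.1716, 0.1332]
ee_rot: [-180.0, 0.0, 27.8]
wrist_force: [0.7, -0.2, -1.2]
finger_gap: 0.0298
finger_force: 30.0
```

>>> arm_command(
  commands=[
    {"x": 0.0255, "y": -0.0332, "z": 0, "yaw": 0},
    {"x": 0.0255, "y": -0.0332, "z": 0, "yaw": 0},
    {"x": 0.0255, "y": -0.0332, "z": 0, "yaw": 0},
    {"x": 0.0255, "y": -0.0332, "z": 0, "yaw": 0},
    {"x": 0.0204, "y": -0.0265, "z": 0, "yaw": 0},
  ],
)

```text
clock: 7.35
eef_pos: [0.5291, 0.0274, 0.1333]
ee_rot: [-179.9, 0.0, 27.9]
wrist_force: [0.7, -0.2, -0.3]
finger_gap: 0.0299
finger_force: 30.0
```

>>> arm_command(
  commands=[
    {"x": 0.0153, "y": -0.0199, "z": 0, "yaw": 0},
    {"x": 0.0102, "y": -0.0133, "z": 0, "yaw": 0},
    {"x": 0, "y": 0, "z": 0, "yaw": -6},
    {"x": 0, "y": 0, "z": 0, "yaw": -8},
    {"x": 0, "y": 0, "z": 0, "yaw": -8},
  ],
)

```text
clock: 7.85
eef_pos: [0.536, 0.0661, 0.1331]
ee_rot: [-180.0, 0.1, 50.2]
wrist_force: [-0.4, 0.7, -1.1]
finger_gap: 0.0294
finger_force: 30.0
```

>>> arm_command(
  commands=[
    {"x": 0, "y": 0, "z": 0, "yaw": -8},
    {"x": 0, "y": 0, "z": 0, "yaw": -8},
    {"x": 0, "y": 0, "z": 0, "yaw": -8},
    {"x": 0, "y": 0, "z": 0, "yaw": -7},
    {"x": 0, "y": 0, "z": 0, "yaw": -4.2},
  ],
)

```text
clock: 8.35
eef_pos: [0.536, 0.0656, 0.1331]
ee_rot: [-179.9, 0.0, 85.3]
wrist_force: [-0.3, -0.2, 0.2]
finger_gap: 0.0295
finger_force: 30.0
```

```bash
python3 - <<'E'
from h import *
st=readout.state();print({k:st[k] for k in('clock','eef_pos','ee_rot','finger_gap','finger_force','joint_positions')})
E
```

```text
{'clock': 8.35, 'eef_pos': array([0.53599374, 0.06560025, 0.13308655]), 'ee_rot': array([-1.79926121e+02,  2.11923011e-02,  8.52754345e+01]), 'finger_gap': 0.02947197033652554, 'finger_force': 29.99576836824417, 'joint_positions': array([  6.73557542,  22.64599267, -25.72586219, 104.36494857,
        11.6663736 ,  55.67296239, -28.61690593])}
```

>>> arm_command(
  commands=[
    {"x": 0, "y": 0, "z": 0.02, "yaw": 0},
    {"x": 0, "y": 0, "z": 0.035, "yaw": 0},
    {"x": 0, "y": 0, "z": 0.035, "yaw": 0},
    {"x": 0, "y": 0, "z": 0.017, "yaw": 0},
    {"x": 0, "y": 0, "z": 0.008, "yaw": 0},
  ],
)

```text
clock: 8.85
eef_pos: [0.5349, 0.0653, 0.0165]
ee_rot: [-179.8, 0.1, 85.0]
wrist_force: [-0.2, 0.3, -0.0]
finger_gap: 0.0294
finger_force: 30.0
```

>>> arm_command(
  commands=[
    {"x": 0, "y": 0, "z": 0.001, "yaw": 0},
    {"x": 0, "y": 0, "z": 0.001, "yaw": 0},
    {"x": 0, "y": 0, "z": 0, "yaw": 0},
    {"x": 0, "y": 0, "z": 0, "yaw": 0},
    {"x": 0, "y": 0, "z": 0, "yaw": 0},
  ],
)

```text
clock: 9.35
eef_pos: [0.5376, 0.0652, 0.0171]
ee_rot: [179.9, -0.0, 85.0]
wrist_force: [1.2, 0.2, -0.8]
finger_gap: 0.0291
finger_force: 30.0
```

>>> arm_command(
  commands=[
    {"x": 0, "y": 0, "z": 0.001, "yaw": 0},
    {"x": 0, "y": 0, "z": 0, "yaw": 0},
    {"x": 0, "y": 0, "z": 0, "yaw": 0},
    {"x": 0, "y": 0, "z": 0, "yaw": 0},
    {"x": 0, "y": 0, "z": 0, "yaw": 0},
  ],
)

```text
clock: 9.85
eef_pos: [0.5371, 0.0651, 0.0154]
ee_rot: [-180.0, 0.0, 85.0]
wrist_force: [-0.1, 0.0, -0.6]
finger_gap: 0.0293
finger_force: 30.0
```

```bash
python3 - <<'E'
from h import *
s=snap('scene','s4');t=snap('top','t4');st=readout.state();print(st['eef_pos'],st['wrist_force'],st['finger_force'],st['finger_gap'])
a=cv2.resize(s['image'][130:240,285:435,::-1],(400,293),interpolation=cv2.INTER_CUBIC)
b=cv2.resize(t['image'][170:280,160:310,::-1],(400,293),interpolation=cv2.INTER_CUBIC)
cv2.imwrite('pics/c6.png',np.hstack([a,b]))
E
```

```text
[0.53712442 0.06519207 0.01542176] [ 0.16412645 -0.55168469 -1.27071308] 29.996481835842133 0.029297092635832134
```

View pics/c6.png

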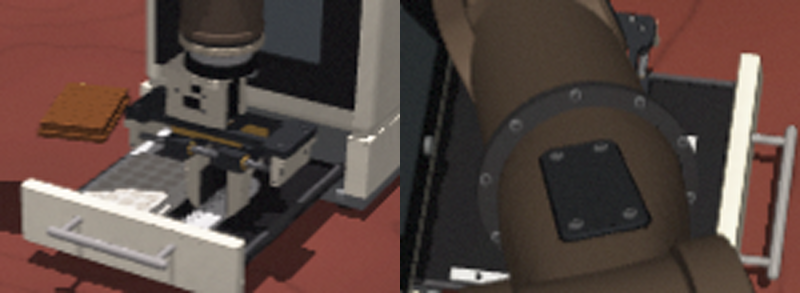

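The rule is held between the fingers over the stage, clear of the plate. Its zero end shows at top (269,224), about level with the plate's front edge. I'll go down to touch.

>>> arm_command(
  commands=[
    {"x": 0, "y": 0, "z": 0.001, "yaw": 0},
    {"x": 0, "y": 0, "z": 0.001, "yaw": 0},
    {"x": 0, "y": 0, "z": 0, "yaw": 0},
    {"x": 0, "y": 0, "z": 0, "yaw": 0},
    {"x": 0, "y": 0, "z": 0, "yaw": 0},
  ],
)

```text
clock: 10.45
eef_pos: [0.5371, 0.0652, 0.0134]
ee_rot: [-180.0, 0.0, 85.0]
wrist_force: [0.6, 0.6, -0.8]
finger_gap: 0.0294
finger_force: 30.0
```

>>> arm_command(
  commands=[
    {"x": 0, "y": 0, "z": 0.001, "yaw": 0},
    {"x": 0, "y": 0, "z": 0, "yaw": 0},
    {"x": 0, "y": 0, "z": 0, "yaw": 0},
    {"x": 0, "y": 0, "z": 0, "yaw": 0},
    {"x": 0, "y": 0, "z": 0, "yaw": 0},
  ],
)

```text
clock: 10.95
eef_pos: [0.5372, 0.0652, 0.0133]
ee_rot: [180.0, 0.0, 85.0]
wrist_force: [-4.9, -1.2, 11.6]
finger_gap: 0.0295
finger_force: 30.0
```

>>> arm_command(
  commands=[
    {"x": 0, "y": 0, "z": -0.0008, "yaw": 0},
    {"x": 0, "y": 0, "z": 0, "yaw": 0},
    {"x": 0, "y": 0, "z": 0, "yaw": 0},
    {"x": 0, "y": 0, "z": 0, "yaw": 0},
    {"x": 0, "y": 0, "z": 0, "yaw": 0},
  ],
  fingers=0.4,
)

```text
clock: 11.45
eef_pos: [0.5371, 0.0652, 0.0131]
ee_rot: [-180.0, 0.0, 85.0]
wrist_force: [0.2, 0.3, -0.4]
finger_gap: 0.0364
finger_force: 0.0
```

>>> arm_command(
  commands=[
    {"x": 0, "y": 0, "z": -0.01, "yaw": 0},
    {"x": 0, "y": 0, "z": -0.03, "yaw": 0},
    {"x": 0, "y": 0, "z": -0.04, "yaw": 0},
    {"x": 0, "y": 0, "z": -0.04, "yaw": 0},
    {"x": 0, "y": 0, "z": -0.02, "yaw": 0},
  ],
)

```text
clock: 11.95
eef_pos: [0.5386, 0.0659, 0.1575]
ee_rot: [179.7, -0.1, 85.0]
wrist_force: [-0.1, 1.2, -0.8]
finger_gap: 0.0366
finger_force: 0.0
```

>>> arm_command(
  commands=[
    {"x": -0.003, "y": 0.012, "z": 0, "yaw": 0},
    {"x": -0.0037, "y": 0.015, "z": 0, "yaw": 0},
    {"x": -0.002, "y": 0.0097, "z": 0, "yaw": 0},
    {"x": 0, "y": 0, "z": 0, "yaw": 6},
    {"x": 0, "y": 0, "z": 0, "yaw": 8},
  ],
  fingers=0.6,
)

```text
clock: 12.45
eef_pos: [0.5729, 0.0529, 0.1521]
ee_rot: [-179.9, 0.0, 70.7]
wrist_force: [0.2, 0.0, -0.5]
finger_gap: 0.0551
finger_force: 0.0
```

>>> arm_command(
  commands=[
    {"x": 0, "y": 0, "z": 0, "yaw": 8},
    {"x": 0, "y": 0, "z": 0, "yaw": 8},
    {"x": 0, "y": 0, "z": 0, "yaw": 8},
    {"x": 0, "y": 0, "z": 0, "yaw": 8},
    {"x": 0, "y": 0, "z": 0, "yaw": 8},
  ],
)

```text
clock: 12.95
eef_pos: [0.5727, 0.0531, 0.1523]
ee_rot: [-180.0, 0.1, 30.6]
wrist_force: [-0.0, -0.9, 0.5]
finger_gap: 0.0553
finger_force: 0.0
```

>>> arm_command(
  commands=[
    {"x": 0, "y": 0, "z": 0, "yaw": 8},
    {"x": 0, "y": 0, "z": 0, "yaw": 8},
    {"x": 0, "y": 0, "z": 0, "yaw": 8},
    {"x": 0, "y": 0, "z": 0, "yaw": 8},
    {"x": 0, "y": 0, "z": 0, "yaw": 4},
  ],
)

```text
clock: 13.45
eef_pos: [0.5727, 0.0532, 0.1523]
ee_rot: [180.0, 0.1, -5.3]
wrist_force: [-0.1, 0.1, -0.3]
finger_gap: 0.0554
finger_force: 0.0
```

```bash
python3 - <<'E'
from h import *
st=readout.state();print({k:st[k] for k in('clock','eef_pos','ee_rot','finger_gap','joint_positions')})
E
```

```text
{'clock': 13.45, 'eef_pos': array([0.57265162, 0.0531674 , 0.15234165]), 'ee_rot': array([ 1.79966458e+02,  8.79795650e-02, -5.34187564e+00]), 'finger_gap': 0.05541457454676206, 'joint_positions': array([  -6.91496956,   22.41866464,   -5.06206301,   99.49260638,
          2.27471683,   58.28174932, -108.13760885])}
```

>>> arm_command(
  commands=[
    {"x": 0, "y": 0, "z": 0.02, "yaw": 0},
    {"x": 0, "y": 0, "z": 0.04, "yaw": 0},
    {"x": 0, "y": 0, "z": 0.04, "yaw": 0},
    {"x": 0, "y": 0, "z": 0.025, "yaw": 0},
    {"x": 0, "y": 0, "z": 0.012, "yaw": 0},
  ],
)

```text
clock: 13.95
eef_pos: [0.5708, 0.0529, 0.013]
ee_rot: [179.9, 0.3, -5.0]
wrist_force: [-0.8, 0.4, 0.4]
finger_gap: 0.055
finger_force: 0.0
```

>>> arm_command(
  commands=[
    {"x": 0, "y": 0, "z": 0, "yaw": 0},
    {"x": 0, "y": 0, "z": 0, "yaw": 0},
    {"x": -0.003, "y": 0, "z": 0, "yaw": 0},
    {"x": -0.005, "y": 0, "z": 0, "yaw": 0},
    {"x": -0.005, "y": 0, "z": 0, "yaw": 0},
  ],
)

```text
clock: 14.45
eef_pos: [0.5601, 0.0545, 0.0171]
ee_rot: [-180.0, -0.1, -5.0]
wrist_force: [1.7, 0.2, 0.3]
finger_gap: 0.055
finger_force: 0.3
```

>>> arm_command(
  commands=[
    {"x": -0.004, "y": 0, "z": 0, "yaw": 0},
    {"x": -0.004, "y": 0, "z": 0, "yaw": 0},
    {"x": -0.004, "y": 0, "z": 0, "yaw": 0},
    {"x": -0.004, "y": 0, "z": 0, "yaw": 0},
    {"x": -0.003, "y": 0, "z": 0, "yaw": 0},
  ],
)

```text
clock: 14.95
eef_pos: [0.5407, 0.0561, 0.0162]
ee_rot: [180.0, 0.0, -5.0]
wrist_force: [0.2, 0.8, 0.7]
finger_gap: 0.0549
finger_force: 0.3
```

>>> arm_command(
  commands=[
    {"x": -0.002, "y": 0, "z": 0.001, "yaw": 0},
    {"x": -0.002, "y": 0, "z": 0, "yaw": 0},
    {"x": -0.002, "y": 0, "z": 0, "yaw": 0},
    {"x": 0, "y": 0, "z": 0, "yaw": 0},
    {"x": 0, "y": 0, "z": 0, "yaw": 0},
  ],
)

```text
clock: 15.45
eef_pos: [0.5349, 0.0566, 0.0152]
ee_rot: [180.0, 0.0, -5.0]
wrist_force: [-0.5, 0.3, 0.8]
finger_gap: 0.055
finger_force: 0.0
```

>>> arm_command(
  commands=[
    {"x": -0.001, "y": 0, "z": 0, "yaw": 0},
    {"x": 0, "y": 0, "z": 0, "yaw": 0},
    {"x": -0.001, "y": 0, "z": 0, "yaw": 0},
    {"x": 0, "y": 0, "z": 0, "yaw": 0},
    {"x": 0, "y": 0, "z": 0, "yaw": 0},
  ],
)

```text
clock: 15.95
eef_pos: [0.5333, 0.0568, 0.0153]
ee_rot: [-180.0, -0.0, -5.0]
wrist_force: [1.3, 0.3, -1.0]
finger_gap: 0.0549
finger_force: 0.6
```

```bash
python3 - <<'E'
from h import *
s=snap('scene','s5');st=readout.state();print(st['eef_pos'],st['wrist_force'],st['finger_force'])
cv2.imwrite('pics/c7.png',cv2.resize(s['image'][160:240,300:410,::-1],(770,560),interpolation=cv2.INTER_CUBIC))
E
```

```text
[0.53330031 0.05681361 0.01527297] [ 0.63865799 -0.6102668  -0.68728634] 0.6252835784107447
```

View pics/c7.png

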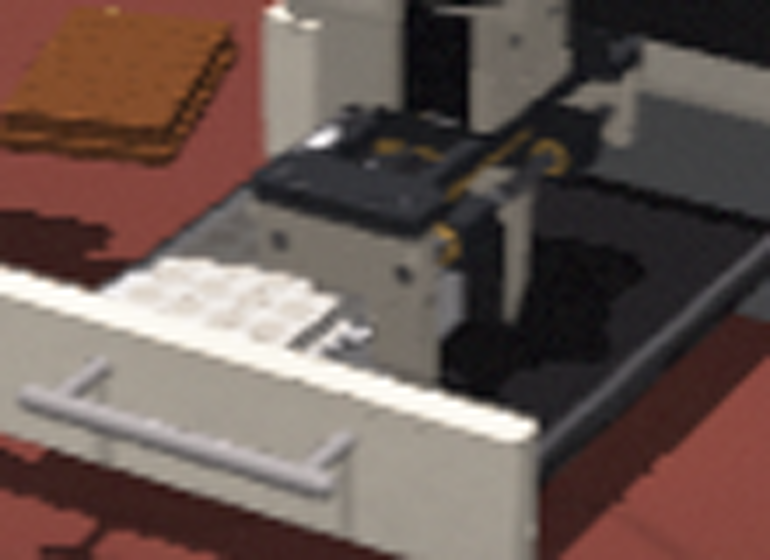

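The rule (tick marks at crop (345,330)) lies beside the plate with a small gap. I'll keep nudging until the force rises.

>>> arm_command(
  commands=[
    {"x": -0.001, "y": 0, "z": 0, "yaw": 0},
    {"x": 0, "y": 0, "z": 0, "yaw": 0},
    {"x": -0.001, "y": 0, "z": 0, "yaw": 0},
    {"x": 0, "y": 0, "z": 0, "yaw": 0},
    {"x": 0, "y": 0, "z": 0, "yaw": 0},
  ],
)

```text
clock: 16.5
eef_pos: [0.5331, 0.0569, 0.0158]
ee_rot: [-180.0, -0.2, -5.1]
wrist_force: [7.0, -1.4, -1.2]
finger_gap: 0.0553
finger_force: 3.3
```

>>> arm_command(
  commands=[
    {"x": -0.001, "y": 0, "z": 0, "yaw": 0},
    {"x": 0, "y": 0, "z": 0, "yaw": 0},
    {"x": 0, "y": 0, "z": 0, "yaw": 0},
    {"x": 0, "y": 0, "z": 0, "yaw": 0},
    {"x": 0, "y": 0, "z": 0, "yaw": 0},
  ],
)

```text
clock: 17.0
eef_pos: [0.533, 0.0569, 0.0161]
ee_rot: [-180.0, -0.3, -5.1]
wrist_force: [7.6, -1.1, -0.7]
finger_gap: 0.0553
finger_force: 4.3
```

>>> arm_command(
  commands=[
    {"x": 0.005, "y": 0, "z": 0, "yaw": 0},
    {"x": 0.01, "y": 0, "z": 0, "yaw": 0},
    {"x": 0, "y": 0, "z": -0.02, "yaw": 0},
    {"x": 0, "y": 0, "z": -0.04, "yaw": 0},
    {"x": 0, "y": 0, "z": -0.04, "yaw": 0},
  ],
)

```text
clock: 17.5
eef_pos: [0.5439, 0.0556, 0.1155]
ee_rot: [180.0, 0.2, -5.0]
wrist_force: [1.2, -0.7, 0.2]
finger_gap: 0.0552
finger_force: 0.0
```

>>> arm_command(
  commands=[
    {"x": 0, "y": 0, "z": -0.03, "yaw": 0},
    {"x": -0.003, "y": 0.02, "z": 0, "yaw": 0},
    {"x": -0.01, "y": 0.04, "z": 0, "yaw": 0},
    {"x": -0.01, "y": 0.045, "z": 0, "yaw": 0},
    {"x": -0.01, "y": 0.04, "z": 0, "yaw": 0},
  ],
  fingers=0,
)

```text
clock: 18.0
eef_pos: [0.4984, -0.0875, 0.1451]
ee_rot: [180.0, 0.1, -5.0]
wrist_force: [0.5, -0.4, 0.2]
finger_gap: 0.0197
finger_force: 0.0
```

>>> arm_command(
  commands=[
    {"x": -0.01, "y": 0.04, "z": 0, "yaw": 0},
    {"x": 0, "y": 0.025, "z": 0, "yaw": 0},
    {"x": 0, "y": 0.01, "z": 0, "yaw": -4},
    {"x": 0, "y": 0, "z": 0, "yaw": -8},
    {"x": 0, "y": 0, "z": 0, "yaw": -8},
  ],
)

```text
clock: 18.5
eef_pos: [0.4823, -0.1601, 0.1449]
ee_rot: [-180.0, 0.1, 15.2]
wrist_force: [-0.9, 0.7, 0.4]
finger_gap: 0.0006
finger_force: 0.0
```

>>> arm_command(
  commands=[
    {"x": 0, "y": 0, "z": 0, "yaw": -8},
    {"x": 0, "y": 0, "z": 0, "yaw": -8},
    {"x": 0, "y": 0, "z": 0, "yaw": -8},
    {"x": 0, "y": 0, "z": 0, "yaw": -8},
    {"x": 0, "y": 0, "z": 0, "yaw": -8},
  ],
)

```text
clock: 19.0
eef_pos: [0.4825, -0.1595, 0.1449]
ee_rot: [-179.9, 0.0, 55.3]
wrist_force: [-0.9, -0.3, -0.9]
finger_gap: 0.0004
finger_force: 0.0
```

>>> arm_command(
  commands=[
    {"x": 0, "y": 0, "z": 0, "yaw": -8},
    {"x": 0, "y": 0, "z": 0, "yaw": -8},
    {"x": 0, "y": 0, "z": 0, "yaw": -8},
    {"x": 0, "y": 0, "z": 0, "yaw": -6},
    {"x": 0, "y": 0, "z": 0, "yaw": 0},
  ],
)

```text
clock: 19.5
eef_pos: [0.4825, -0.1596, 0.1449]
ee_rot: [-179.9, -0.0, 85.1]
wrist_force: [-0.3, -0.6, -0.2]
finger_gap: 0.0007
finger_force: 0.0
```

```bash
python3 - <<'E'
from h import *
s=snap('scene','s6');t=snap('top','t6');st=readout.state();print(st['eef_pos'],st['ee_rot'])
a=cv2.resize(t['image'][190:290,190:310,::-1],(480,400),interpolation=cv2.INTER_CUBIC)
b=cv2.resize(s['image'][165:225,320:410,::-1],(320,213),interpolation=cv2.INTER_CUBIC)
o=np.zeros((400,800,3),'uint8');o[:,:480]=a;o[:213,480:]=b
cv2.imwrite('pics/c8.png',o)
E
```

```text
[ 0.48267281 -0.15967174  0.14500074] [-1.79949876e+02 -1.78516541e-02  8.47692532e+01]
```

View pics/c8.png

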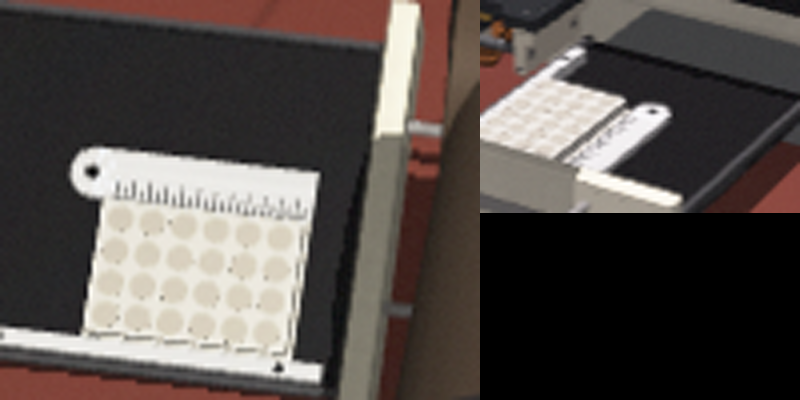

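```bash
cat > m2.py <<'E'
from h import *
t=load('t6'); C=lambda x,y:(190+x/4,190+y/4)
Z=edge(t,C(319,172),C(315,210),2.5,20,.1); F=edge(t,C(312,225),C(294,355),2.5,40,.1); R=edge(t,C(110,150),C(319,172),2.5)
u=np.array([np.cos(np.radians(85)),np.sin(np.radians(85))]); v=np.array([u[1],-u[0]])
for n,e,z in(('zero',Z,.057),('plate front .058',F,.058),('plate front .05',F,.05),('rule far',R,.057)):
    a,P=ang(t,e,z); print(n,round(a,2),'u',round(P[:2]@u*1e3,1),'v',round(P[:2]@v*1e3,1),'res',e[2])
b=edge(t,C(5,332),C(80,340),2); a,P=ang(t,b,.062); print('fence edge',a,'v',P[:2]@v*1e3,'rule far to fence',)
G=edge(t,C(103,205),C(90,320),2.5,40,.1); a,P=ang(t,G,.058); print('plate back',a,'u',P[:2]@u*1e3)
E
python3 m2.py
```

```text
zero -1.96 u 38.9 v 504.7 res 0.0733796
plate front .058 -4.89 u 39.0 v 440.9 res 0.15575227
plate front .05 -4.89 u 40.0 v 441.9 res 0.15575227
rule far -95.05 u 109.6 v 516.3 res 0.11160755
fence edge -95.68529620784653 v 399.63039104182485 rule far to fence
plate back -5.643228413308812 u 167.00804257777028
```

The rule is flush with the plate, and the plate is still 86 mm deep from the fence. The zero end is within about 1 mm of the plate's front (u 38.9 against 39–40 mm). Now I shut the drawer gently by the handle.

>>> arm_command(
  commands=[
    {"x": 0, "y": 0.0, "z": 0.02, "yaw": 0},
    {"x": 0, "y": 0, "z": 0.04, "yaw": 0},
    {"x": 0, "y": 0, "z": 0.04, "yaw": 0},
    {"x": 0, "y": 0, "z": 0.02, "yaw": 0},
    {"x": 0, "y": 0, "z": 0.005, "yaw": 0},
  ],
)

```text
clock: 20.1
eef_pos: [0.481, -0.1592, 0.018]
ee_rot: [-179.7, -0.0, 84.8]
wrist_force: [-0.3, -0.0, 0.5]
finger_gap: 0.0002
finger_force: 0.0
```

>>> arm_command(
  commands=[
    {"x": 0.01, "y": 0, "z": 0, "yaw": 0},
    {"x": 0.014, "y": 0, "z": 0, "yaw": 0},
    {"x": 0.012, "y": 0, "z": 0, "yaw": 0},
    {"x": 0.006, "y": 0, "z": 0, "yaw": 0},
    {"x": 0.003, "y": 0, "z": 0, "yaw": 0},
  ],
)

```text
clock: 20.6
eef_pos: [0.4875, -0.1135, 0.021]
ee_rot: [179.9, 0.0, 85.1]
wrist_force: [0.4, -0.6, 0.5]
finger_gap: 0.0004
finger_force: 0.0
```

>>> arm_command(
  commands=[
    {"x": 0.002, "y": 0, "z": 0, "yaw": 0},
    {"x": 0.002, "y": 0, "z": 0, "yaw": 0},
    {"x": 0.002, "y": 0, "z": 0, "yaw": 0},
    {"x": 0.002, "y": 0, "z": 0, "yaw": 0},
    {"x": 0.003, "y": 0, "z": 0, "yaw": 0},
  ],
)

```text
clock: 21.1
eef_pos: [0.4877, -0.1047, 0.0202]
ee_rot: [-180.0, 0.1, 84.9]
wrist_force: [-0.6, -3.9, 0.4]
finger_gap: 0.0002
finger_force: 1.7
```

>>> arm_command(
  commands=[
    {"x": 0.004, "y": 0, "z": 0, "yaw": 0},
    {"x": 0.005, "y": 0, "z": 0, "yaw": 0},
    {"x": 0.006, "y": 0, "z": 0, "yaw": 0},
    {"x": 0.007, "y": 0, "z": 0, "yaw": 0},
    {"x": 0.008, "y": 0, "z": 0, "yaw": 0},
  ],
)

```text
clock: 21.6
eef_pos: [0.4904, -0.0734, 0.0202]
ee_rot: [-180.0, 0.0, 85.0]
wrist_force: [0.4, -4.2, -0.1]
finger_gap: 0.0005
finger_force: 1.8
```

>>> arm_command(
  commands=[
    {"x": 0.008, "y": 0, "z": 0, "yaw": 0},
    {"x": 0.008, "y": 0, "z": 0, "yaw": 0},
    {"x": 0.008, "y": 0, "z": 0, "yaw": 0},
    {"x": 0.008, "y": 0, "z": 0, "yaw": 0},
    {"x": 0.008, "y": 0, "z": 0, "yaw": 0},
  ],
)

```text
clock: 22.1
eef_pos: [0.4939, -0.0334, 0.0202]
ee_rot: [-180.0, 0.0, 85.0]
wrist_force: [0.2, -3.3, -1.5]
finger_gap: 0.0005
finger_force: 1.8
```

>>> arm_command(
  commands=[
    {"x": 0.008, "y": 0, "z": 0, "yaw": 0},
    {"x": 0.008, "y": 0, "z": 0, "yaw": 0},
    {"x": 0.008, "y": 0, "z": 0, "yaw": 0},
    {"x": 0.008, "y": 0, "z": 0, "yaw": 0},
    {"x": 0.008, "y": 0, "z": 0, "yaw": 0},
  ],
)

```text
clock: 22.6
eef_pos: [0.4974, 0.0064, 0.0202]
ee_rot: [-180.0, 0.0, 85.0]
wrist_force: [0.8, -3.6, -1.2]
finger_gap: 0.0005
finger_force: 1.8
```

>>> arm_command(
  commands=[
    {"x": 0.008, "y": 0, "z": 0, "yaw": 0},
    {"x": 0.008, "y": 0, "z": 0, "yaw": 0},
    {"x": 0.008, "y": 0, "z": 0, "yaw": 0},
    {"x": 0.008, "y": 0, "z": 0, "yaw": 0},
    {"x": 0.008, "y": 0, "z": 0, "yaw": 0},
  ],
)

```text
clock: 23.1
eef_pos: [0.501, 0.0462, 0.0202]
ee_rot: [-180.0, 0.0, 85.0]
wrist_force: [-0.1, -4.2, -0.4]
finger_gap: 0.0002
finger_force: 1.8
```

>>> arm_command(
  commands=[
    {"x": 0.008, "y": 0, "z": 0, "yaw": 0},
    {"x": 0.008, "y": 0, "z": 0, "yaw": 0},
    {"x": 0.007, "y": 0, "z": 0, "yaw": 0},
    {"x": 0.006, "y": 0, "z": 0, "yaw": 0},
    {"x": 0.005, "y": 0, "z": 0, "yaw": 0},
  ],
)

```text
clock: 23.6
eef_pos: [0.5039, 0.0801, 0.0202]
ee_rot: [-180.0, -0.0, 85.0]
wrist_force: [0.3, -3.7, -1.1]
finger_gap: 0.0006
finger_force: 1.7
```

>>> arm_command(
  commands=[
    {"x": 0.005, "y": 0, "z": 0, "yaw": 0},
    {"x": 0.005, "y": 0, "z": 0, "yaw": 0},
    {"x": 0.005, "y": 0, "z": 0, "yaw": 0},
    {"x": 0.005, "y": 0, "z": 0, "yaw": 0},
    {"x": 0.005, "y": 0, "z": 0, "yaw": 0},
  ],
)

```text
clock: 24.1
eef_pos: [0.5061, 0.1047, 0.0202]
ee_rot: [-180.0, 0.0, 85.0]
wrist_force: [-0.8, -3.2, 0.4]
finger_gap: 0.0006
finger_force: 1.7
```

>>> arm_command(
  commands=[
    {"x": 0.005, "y": 0, "z": 0, "yaw": 0},
    {"x": 0.005, "y": 0, "z": 0, "yaw": 0},
    {"x": 0.004, "y": 0, "z": 0, "yaw": 0},
    {"x": 0.003, "y": 0, "z": 0, "yaw": 0},
    {"x": 0.002, "y": 0, "z": 0, "yaw": 0},
  ],
)

```text
clock: 24.6
eef_pos: [0.5078, 0.1236, 0.0202]
ee_rot: [-180.0, -0.0, 85.0]
wrist_force: [-1.3, -1.7, -0.3]
finger_gap: 0.0002
finger_force: 1.6
```

>>> arm_command(
  commands=[
    {"x": 0.002, "y": 0, "z": 0, "yaw": 0},
    {"x": 0.002, "y": 0, "z": 0, "yaw": 0},
    {"x": 0.002, "y": 0, "z": 0, "yaw": 0},
    {"x": 0.002, "y": 0, "z": 0, "yaw": 0},
    {"x": 0.002, "y": 0, "z": 0, "yaw": 0},
  ],
)

```text
clock: 25.1
eef_pos: [0.5086, 0.1333, 0.0202]
ee_rot: [-180.0, 0.0, 85.0]
wrist_force: [-0.8, -2.3, 0.6]
finger_gap: 0.0006
finger_force: 1.6
```

Travelled 239 mm from contact, still at about 3 N. I'll continue in small steps.

>>> arm_command(
  commands=[
    {"x": 0.002, "y": 0, "z": 0, "yaw": 0},
    {"x": 0.002, "y": 0, "z": 0, "yaw": 0},
    {"x": 0.001, "y": 0, "z": 0, "yaw": 0},
    {"x": 0.001, "y": 0, "z": 0, "yaw": 0},
    {"x": 0.001, "y": 0, "z": 0, "yaw": 0},
  ],
)

```text
clock: 25.6
eef_pos: [0.5092, 0.1402, 0.0202]
ee_rot: [-180.0, 0.0, 85.0]
wrist_force: [-2.1, -2.5, -0.3]
finger_gap: 0.0004
finger_force: 1.5
```

>>> arm_command(
  commands=[
    {"x": 0.001, "y": 0, "z": 0, "yaw": 0},
    {"x": 0.001, "y": 0, "z": 0, "yaw": 0},
    {"x": 0.001, "y": 0, "z": 0, "yaw": 0},
    {"x": 0.001, "y": 0, "z": 0, "yaw": 0},
    {"x": 0.001, "y": 0, "z": 0, "yaw": 0},
  ],
)

```text
clock: 26.1
eef_pos: [0.5096, 0.1439, 0.0202]
ee_rot: [-180.0, 0.1, 84.9]
wrist_force: [-2.4, -8.8, 4.2]
finger_gap: 0.0007
finger_force: 4.7
```

>>> arm_command(
  commands=[
    {"x": 0.001, "y": 0, "z": 0, "yaw": 0},
    {"x": 0.001, "y": 0, "z": 0, "yaw": 0},
    {"x": 0, "y": 0, "z": 0, "yaw": 0},
    {"x": 0, "y": 0, "z": 0, "yaw": 0},
    {"x": 0, "y": 0, "z": 0, "yaw": 0},
  ],
)

```text
clock: 26.6
eef_pos: [0.5095, 0.1438, 0.0202]
ee_rot: [-179.9, 0.2, 84.8]
wrist_force: [-3.7, -12.5, 6.6]
finger_gap: 0.0004
finger_force: 6.3
```

>>> arm_command(
  commands=[
    {"x": -0.006, "y": 0, "z": 0, "yaw": 0},
    {"x": -0.02, "y": 0, "z": 0, "yaw": 0},
    {"x": -0.03, "y": 0, "z": 0, "yaw": 0},
    {"x": -0.04, "y": 0, "z": 0, "yaw": 0},
    {"x": -0.03, "y": 0, "z": 0, "yaw": 0},
  ],
)

```text
clock: 27.1
eef_pos: [0.4996, 0.0204, 0.0205]
ee_rot: [179.9, -0.0, 85.0]
wrist_force: [1.0, -0.5, -1.7]
finger_gap: 0.0008
finger_force: 0.0
```

>>> arm_command(
  commands=[
    {"x": -0.03, "y": 0, "z": -0.02, "yaw": 0},
    {"x": -0.03, "y": 0, "z": -0.03, "yaw": 0},
    {"x": 0, "y": 0, "z": -0.04, "yaw": 0},
    {"x": 0, "y": 0, "z": -0.02, "yaw": 0},
    {"x": 0, "y": 0, "z": 0, "yaw": 0},
  ],
)

```text
clock: 27.6
eef_pos: [0.4968, -0.0376, 0.1336]
ee_rot: [179.6, -0.1, 85.0]
wrist_force: [-0.1, 0.3, 0.4]
finger_gap: 0.0005
finger_force: 0.0
```

```bash
python3 - <<'E'
from h import *
s=snap('scene','s7');t=snap('top','t7');st=readout.state();print(st['clock'],st['eef_pos'],st['wrist_force'])
a=cv2.resize(t['image'][130:330,110:330,::-1],(440,400),interpolation=cv2.INTER_CUBIC)
b=cv2.resize(s['image'][60:260,290:480,::-1],(360,379),interpolation=cv2.INTER_CUBIC)
o=np.zeros((400,800,3),'uint8');o[:,:440]=a;o[:379,440:]=b
cv2.imwrite('pics/c9.png',o)
E
```

```text
27.7 [ 0.49438483 -0.03759466  0.13050072] [-0.31163698 -0.65837892 -0.72454022]
```

View pics/c9.png

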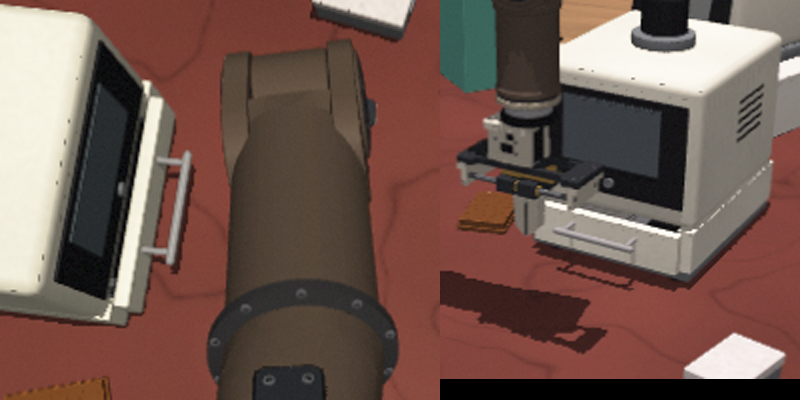

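The drawer front sits against the cabinet, with the handle at top (196,234) and a hard stop felt at 12 N. The arm is clear and touching nothing.

```bash
python3 -c "
from plant import workorder; print(workorder.sign_off())"
```

```text
the job is handed in; nothing more can be done
None
```

The rule went flush against the plate's free side with its zero end within about 1 mm of the plate's corner, the drawer was pushed gently to a firm stop, and the job was handed in at about 28 s; I could not see the rule once the drawer was shut.

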